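# Pop the jar from the spring clip and trap it

## Task

On the grey shower basket, press the blue spring clip down with one fingertip and, with the other finger of the same hand, trap the little ceramic jar that pops out before it slides off the end of its lane. Do not pinch, lift or tip the jar, and leave everything else where it is. Finish while holding: one finger still keeping the clip pressed fully down and the other still stopping the upright jar.

Things in the scene. Friction and masses are not known exactly. Their poses are not given: they have to be found in the camera images.
- basket: Fixed grey plastic basket, 130 mm along its x, 280 mm along its y (-185 to +95); origin on the counter, z up. Lid deck at y -87 to +95, top 91 mm above the counter; at y below -88 an open compartment holds bottle and scrubber. A tiled upstand, 126 mm high, stands at x +75 to +100. Along the deck a lane runs in +y, centred on x = -20; on its centre line stand the clip (y -45) and jar (y -5).
- clip_top (a point): Centre of the upper face of the blue spring clip, a flat cap 26 mm (basket x) by 22 mm (basket y); nothing stands above it. It is 113 mm above the counter when up, 104 mm when fully down; the black frame round it is 101 mm high. The point moves with the clip; its y axis is the lane's direction.
- clip (a joint): Travel of the clip in m: 0 up, 0.009 fully down (over 0.0065 will do). A spring returns it: about 2 N starts it, 6 N brings it fully down. A steel latch, 6 mm high, in front of the jar sinks with it and frees the jar at about 0.006. Keep the clip down: the latch would rise again under the jar.
- jar: Small loose brown ceramic jar, wooden cap, 36 mm diameter, 42 mm tall, about 100 g; origin at the centre of its underside. Starts 40 mm from the clip's centre towards basket +y (near side at 22, far side at 58 mm). Once the latch is down a spring pusher, 9 mm high, drives it to +y at 0.1 to 0.25 m/s with 1 to 3 N. A finger standing in the lane, tip 0 to 25 mm above the lane floor, stops it.
- lane_end (a point): Middle of the open far end of the lane, on its floor, 140 mm from the clip's centre and 91 mm above the counter; here the jar would fall off. The lane is straight and level, 38 mm wide between side walls 8 mm high and 4 mm thick.
- conditioner: Coral conditioner bottle, 52 mm diameter, 134 mm tall, loose in the basket; origin at the centre of its underside. Leave alone.
- scrubber: Green ridged face scrubber, 44 mm diameter, 33 mm tall, loose in the basket beside the bottle; origin at its underside. Leave alone.
- scraper: Stainless steel tongue scraper, 115 mm long along its y, 27 mm wide at the loop, 5 mm thick, lying loose on the lid deck beside the lane (about 58 mm from the lane's centre line); origin at its underside, near its middle. Leave alone.
- tumbler: White tumbler, 68 mm diameter, 90 mm tall, loose on the counter; origin at its underside. Leave alone.
- cream: Amber cream jar, 60 mm diameter, 55 mm tall, loose on the counter; origin at its underside. Leave alone.
- spray: Aluminium spray can, 48 mm diameter, 130 mm tall, loose on the counter; origin at its underside. Leave alone.

How it is judged:
On the way, in this order (a step that is already met when the one before it is completed fails the run):
1. the clip is pressed (value of joint clip above 0.004 m).
2. the popped jar is stopped in the lane by a finger while the clip is down (value of joint clip above 0.0065 m and y of jar in the frame of basket between 0.003 and 0.09 m and contact force between the fingers and jar above 0.3 N and linear speed of jar below 0.03 m/s), for 0.3 s.
At the end, for the whole second after the job is handed in: The clip is still held at least 6.5 mm down; the jar has moved at least 8 mm along the lane but has not passed 90 mm (basket y), stands upright (within 0.2 rad) on the lane floor, at rest (under 20 mm/s), and presses on a finger with more than 0.3 N (value of joint clip above 0.0065 m and y of jar in the frame of basket between 0.003 and 0.09 m and z of jar in the frame of basket between 0.086 and 0.097 m and angle between jar's own z axis and vertical below 0.2 rad and contact force between the fingers and jar above 0.3 N and linear speed of jar below 0.02 m/s); the arm keeps its last pose, push and grip.
It fails at once if the jar slides off the end of the lane (y of jar in the frame of basket above 0.09 m).
It fails at once if the jar is lifted (z of jar in the frame of basket above 0.1 m).
It fails at once if the jar is tipped (angle between jar's own z axis and vertical above 0.45 rad).
It fails at once if another thing is disturbed (moved more than 20 mm) (distance of any of conditioner, scrubber, scraper, tumbler, cream, spray from where it was at the start of the episode above 0.02 m).
It also fails if it takes over 32 s, if anything falls off the work surface, if the arm or the gripper's body presses on something with over 40 N, if the wrist force passes 120 N, or if a joint passes its speed limit or range.

## Robot

A 6-joint arm with a two-finger parallel gripper is mounted at the origin on the work surface. World frame = base frame: x ahead of the robot, y to its left, z up, the work surface at z = 0. Lengths are in m, angles in rad, forces in N, time in s.
With the tool pointing down it reaches from about 0.275 to 0.725 m from the base axis. Payload 15.9 kg.
Tool frame: the origin (TCP) lies midway between the tips of the shut fingers; the grasp point (between the pads) lies 19 mm behind it; z points along the fingers, y is the line along which they close (so a half turn about z gives the same grasp; the last joint's range is limited). The gripper opens to 85 mm and grips with 20 to 120 N. Pads are 22 mm wide; open, the fingers measure 114 mm over their backs; the gripper's body (76 mm by 85 mm) begins 54 mm behind the grasp point. The pads swing forward as they close: fully open they stand 13 mm farther back than shut.
Start: joints at [-1.218, 0.213, -0.034, 1.323, 0, 1.571], TCP at [0.173, -0.469, 0.231] pointing down, gripper open.
Joint ranges: [-2.98, 2.98], [-0.74, 1.72], [-1.14, 1.35], [-2.1, 2.04], [-1.57, 1.44], [-3.14, 3.14]. Speed limits (rad/s): [1.89, 1.89, 2.39, 2.57, 3.14, 3.14].

## Interface

Orientations are given as a unit quaternion [x, y, z, w].
In Python, from station import state, get_image, camera_params, hand_in gives the robot as it stands.
- The arm moves only by the tool step_arm, never from a script. Its argument "plan" is a list of rows, each an object of numbers: "tx", "ty", "tz": the shift along the world's x, y, z in m; "wx", "wy", "wz": the turn, a rotation vector about the world's x, y, z in degrees; "grip": the closure, from 0 (fully open) to 1 (shut). A call has 1 to 8 rows; each row is the pose to reach, as a shift and turn from the pose commanded when the call began; what a row does not reach only later rows make up. A row lasts 1/10 s, in which the tool goes at most 50 mm and 8.59 degrees, less where a joint would pass 70% of its speed; a pose out of reach is approached as far as the arm can. A call with a gripper value outside its range is refused whole. The fingers move at their own pace and stop on an object; the grip force is fixed at half the most. Time passes only in rows, so rows that repeat a pose let the fingers close. It gives the time, the measured TCP pose, the force, the opening and the grip force at its end, in the units of the state.
- state(): the state, without advancing time (a new reading comes with each control period).
- get_image(name): name is "side" or "top"; returns the picture (480x640x3 uint8, blue, green, red); there is no depth.
- camera_params(name): a dict with "fx", "fy", "cx", "cy" (pixels), "k1" (the pictures are not rectified: a ray, as slopes to the right and down, at radius r is drawn at 1 + k1 r^2 times it, then the intrinsics apply), "R" (3x3) and "t" (3): a world point X has camera coordinates R X + t. Camera axes: x right, y down, z forward; pixel columns grow to the right and rows downward; lengths in m; the calibration is good to about 2 mm. A picture is of the moment at which its call begins. camera_params takes no time and is no camera call.
- hand_in(): hands the job in; it is judged then, once.
The state is a dict: "time_s": time; "joint_positions": joint angles; "dq": joint speeds; "joint_efforts": joint torques, N m; "tcp_pos": TCP position; "ee_rot": TCP orientation; "wrist_force": force on the tool from outside, world axes, zero at the start; "wrist_torque": the same for the moment, N m; "opening": finger opening in m; "gripper_force": force on a finger pad.
Only numpy, scipy, OpenCV 4.12 (cv2) and the standard library are available. Lean on these libraries where they do the work, as an engineer would, in place of code of your own. Each camera call takes 0.05 s, during which the arm holds its last target. There are 200 camera calls.

## Working session

There is one attempt and no reset: what is moved stays moved. The work goes in short steps, Python scripts to look and compute and a tool call to move; the robot and the scene stay as the last step left them, time stands still between calls to the robot, and variables do not carry over. Pictures are saved under pics/ and viewed, at most 10 in all, crops included, and the job is handed in when it is done.

Besides the shell and the picture viewer there is one more tool, called after "Emit:" as name(argument=value, ...), one argument or row to a line, values as JSON. step_arm: Moves the arm, as the interface text tells. Its arguments: {"type":"object","properties":{"plan":{"type":"array","items":{"type":"object","properties":{"tx":{"type":"number"},"ty":{"type":"number"},"tz":{"type":"number"},"wx":{"type":"number"},"wy":{"type":"number"},"wz":{"type":"number"},"grip":{"type":"number"}}}}},"required":["plan"]}

```bash
mkdir -p pics; python3 - <<'E'
from station import *
import cv2
for n in("top","side"):
    cv2.imwrite(f"pics/{n}0.png",get_image(n)); print(n,camera_params(n))
print(state())
E
```

```text
top {'fx': 557.0874207828456, 'fy': 557.0874207828456, 'cx': 313.9968735329733, 'cy': 243.912917760308, 'k1': 0.011225038088493521, 'R': array([[-1.75650376e-03, -9.99917564e-01,  1.27192653e-02],
       [-9.87359685e-01, -2.81666527e-04, -1.58495342e-01],
       [ 1.58485859e-01, -1.28368874e-02, -9.87277796e-01]]), 't': array([-0.00236203,  0.48788264,  1.2224883 ])}
side {'fx': 462.93768036411905, 'fy': 462.93768036411905, 'cx': 322.46881589184676, 'cy': 232.8339845859539, 'k1': -0.1142327629081423, 'R': array([[-0.96903904, -0.2465008 , -0.01416639],
       [-0.14173052,  0.60231516, -0.78557553],
       [ 0.20217763, -0.75924555, -0.61860359]]), 't': array([0.4730755 , 0.15056036, 0.98917898])}
{'time_s': 0.1, 'joint_positions': array([-1.21799869e+00,  2.13326955e-01, -3.49882283e-02,  1.32349437e+00,
       -1.43320425e-06,  1.57078762e+00]), 'dq': array([ 9.92087102e-04, -1.68317870e-03,  2.01993907e-03, -2.01004700e-05,
       -3.99697653e-04,  1.38411435e-03]), 'joint_efforts': array([ 1.92349944e-04, -6.87252760e+01,  4.87805593e+01,  1.23115821e-02,
       -2.51844898e-05, -2.11242258e-05]), 'tcp_pos': array([ 0.17265677, -0.46891971,  0.23085887]), 'ee_rot': array([ 9.84481139e-01,  1.75489687e-01, -8.96066195e-05, -4.98626665e-04]), 'wrist_force': array([ 0.32819651,  0.24736721, -0.36245438]), 'wrist_torque': array([-0.04565377, -0.03915909,  0.02194643]), 'gripper_force': 0.0, 'opening': 0.08518968562725081}
```

View pics/top0.png

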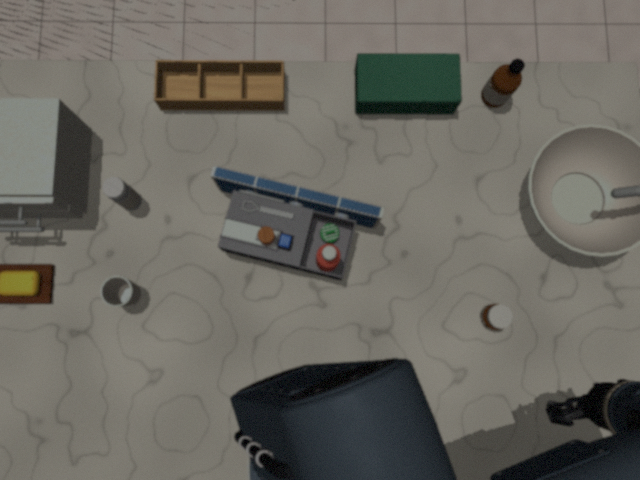

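View pics/side0.png

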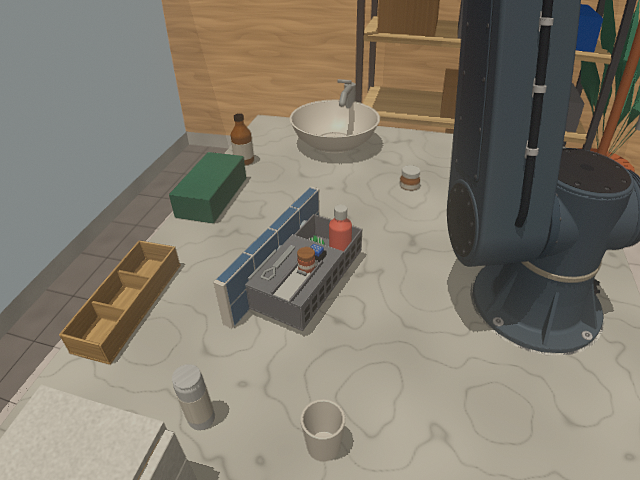

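Top view: clip at about (286,241), jar (266,235), white lane running left to about (222,230), and the basket slightly rotated. Side view: jar (306,258), clip (319,252), lane end about (283,293). The other objects are clear of the lane.

```bash
cat > h.py <<'E'
import cv2,numpy as np
from station import *
def ray(n,uv):
    c=camera_params(n);K=np.array([[c['fx'],0,c['cx']],[0,c['fy'],c['cy']],[0,0,1]])
    s=cv2.undistortPoints(np.float64([[uv]]),K,np.array([c['k1'],0,0,0.]))[0,0]
    return -c['R'].T@c['t'], c['R'].T@np.r_[s,1]
def plane(n,uv,z):
    o,d=ray(n,uv);return o+d*(z-o[2])/d[2]
def tri(a,b):
    A=np.zeros((3,3));r=np.zeros(3)
    for n,uv in(("top",a),("side",b)):
        o,d=ray(n,uv);d/=np.linalg.norm(d);P=np.eye(3)-np.outer(d,d);A+=P;r+=P@o
    return np.linalg.solve(A,r)
E
python3 - <<'E'
from h import *
t=cv2.imread('pics/top0.png');s=cv2.imread('pics/side0.png')
a=cv2.resize(t[180:290,205:365],None,fx=5,fy=5,interpolation=cv2.INTER_CUBIC)
b=cv2.resize(s[180:335,210:370],None,fx=3.8,fy=3.8,interpolation=cv2.INTER_CUBIC)
cv2.imwrite('pics/a.png',a);cv2.imwrite('pics/b.png',b)
hs=cv2.cvtColor(t,cv2.COLOR_BGR2HSV)
def big(m,x0,x1,y0,y1):
    k=np.zeros_like(m);k[y0:y1,x0:x1]=m[y0:y1,x0:x1]
    c=max(cv2.findContours(k,0,2)[0],key=cv2.contourArea);return c,cv2.contourArea(c)
for nm,lo,hi,box in(("clip",(105,110,50),(130,255,255),(270,305,225,260)),("lane",(0,0,125),(180,50,255),(215,270,215,250)),("jar",(3,90,50),(22,255,255),(250,280,222,250))):
    c,A=big(cv2.inRange(hs,lo,hi),*box);r=cv2.minAreaRect(c);print(nm,A,r,[plane('top',r[0],z).round(4) for z in(.091,.113,.133)])
    if nm=="lane":
        p=np.array([plane('top',q,.095)[:2] for q in cv2.boxPoints(r)]);print(p.round(4))
E
```

```text
clip 132.5 ((284.6764831542969, 240.7941436767578), (11.884245872497559, 13.339459419250488), 14.03624439239502) [array([0.4864, 0.0616, 0.091 ]), array([0.4827, 0.0607, 0.113 ]), array([0.4794, 0.0599, 0.133 ])]
lane 644.5 ((237.0, 232.0), (34.0, 44.0), 90.0) [array([0.5057, 0.1652, 0.091 ]), array([0.5017, 0.1624, 0.113 ]), array([0.498 , 0.1599, 0.133 ])]
[[0.5425 0.2132]
 [0.5426 0.1177]
 [0.4677 0.1166]
 [0.4677 0.2112]]
jar 200.0 ((266.0, 235.0), (16.0, 16.0), 90.0) [array([0.4991, 0.1022, 0.091 ]), array([0.4952, 0.1006, 0.113 ]), array([0.4917, 0.0991, 0.133 ])]
```

View pics/a.png

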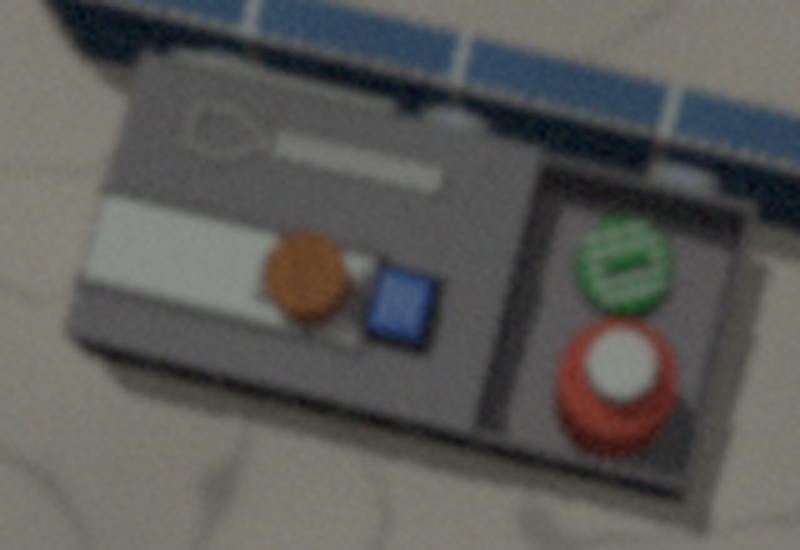

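View pics/b.png

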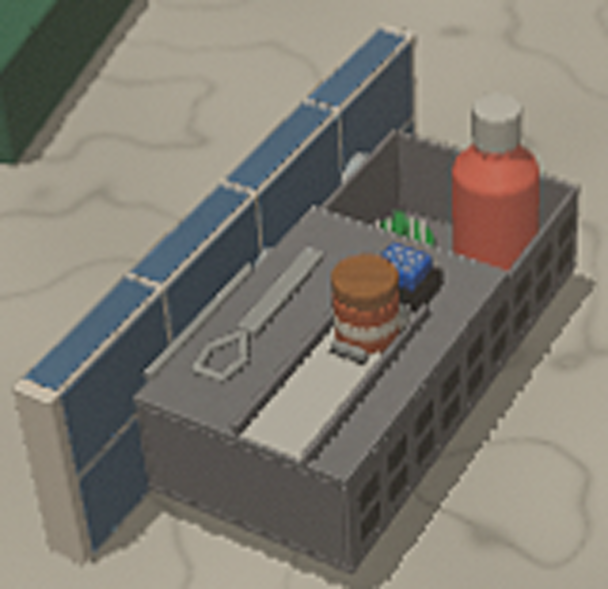

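Crops: in the top crop the clip is at (401,305), the jar cap at (307,276) and the lane end at (97,239). In the side crop the clip is at (408,265) and the lane end at (275,446).

```bash
python3 - <<'E'
from h import *
ta=lambda x,y:(205+(x+.5)/5-.5,180+(y+.5)/5-.5)
sb=lambda x,y:(210+(x+.5)/3.8-.5,180+(y+.5)/3.8-.5)
c=plane('top',ta(401,305),.113);e=plane('top',ta(97,239),.091);j=plane('top',ta(307,276),.133)
c2=plane('side',sb(408,265),.113);e2=plane('side',sb(275,446),.091);j2=plane('side',sb(366,277),.133)
print(c,e,j,'\n',c2,e2,j2,'\n',tri(ta(401,305),sb(408,265)),tri(ta(97,239),sb(275,446)))
for p in((e-c),(e2-c2),(j-c),(j2-c2)):print(np.hypot(*p[:2]),np.degrees(np.arctan2(p[1],p[0])))
# upstand upper front edge and basket near edge directions in top
for p,q,z in(((72,335),(485,433),.091),((248,28),(800,150),.126),((145,55),(540,150),.091),((110,200),(265,233),.099),((85,280),(285,322),.099)):
    d=plane('top',ta(*q),z)-plane('top',ta(*p),z);print(np.degrees(np.arctan2(-d[1],-d[0])))
R=cv2.Rodrigues  # tool
from scipy.spatial.transform import Rotation as Ro
print(Ro.from_quat(state()['ee_rot']).as_matrix().round(4))
E
```

```text
[0.48311944 0.0604254  0.113     ] [0.51583746 0.19362939 0.091     ] [0.49209814 0.0990872  0.133     ] 
 [0.48104754 0.06784083 0.113     ] [0.51751992 0.1956934  0.091     ] [0.4936485  0.10514036 0.133     ] 
 [0.48364025 0.06060689 0.10666427] [0.51716563 0.19409214 0.08919322]
0.1371632941205352 76.20000966329634
0.13295305170977745 74.07819449909792
0.03969069191765422 76.92557142770964
0.03937053403151835 71.33341002795025
76.55485305233407
77.29382873339779
76.2412179699997
77.83343688675863
78.02473686682575
[[ 9.384e-01  3.455e-01 -4.000e-04]
 [ 3.455e-01 -9.384e-01  1.000e-03]
 [-0.000e+00 -1.000e-03 -1.000e+00]]
```

Emit:
step_arm(
  plan=[
    {"tx": 0.02,"ty": 0.036,"wz": -2},
    {"tx": 0.04,"ty": 0.072,"wz": -4},
    {"tx": 0.06,"ty": 0.108,"wz": -6},
    {"tx": 0.08,"ty": 0.144,"wz": -8},
    {"tx": 0.1,"ty": 0.18,"wz": -10},
    {"tx": 0.12,"ty": 0.216,"wz": -12},
    {"tx": 0.14,"ty": 0.252,"wz": -14},
    {"tx": 0.16,"ty": 0.288,"wz": -16},
  ],
)

```text
schema error: expected keys tx, ty, tz, wx, wy, wz, grip
```

Emit:
step_arm(
  plan=[
    {"tx": 0.02,"ty": 0.036,"wz": -2},
    {"tx": 0.04,"ty": 0.072,"wz": -4},
    {"tx": 0.06,"ty": 0.108,"wz": -6},
    {"tx": 0.08,"ty": 0.144,"wz": -8},
    {"tx": 0.1,"ty": 0.18,"wz": -10},
    {"tx": 0.12,"ty": 0.216,"wz": -13},
    {"tx": 0.14,"ty": 0.252,"wz": -15},
    {"tx": 0.162,"ty": 0.289,"wz": -17.7},
  ],
)

```text
schema error: expected keys tx, ty, tz, wx, wy, wz, grip
```

Emit:
step_arm(
  plan=[
    {"tz": -0.02},
    {"tz": -0.04},
    {"tz": -0.06},
    {"tz": -0.07},
    {"tz": -0.07},
    {"tz": -0.07},
  ],
)

```text
schema error: expected keys tx, ty, tz, wx, wy, wz, grip
```

```bash
python3 - <<'E'
from h import *
s=state();print(s)
t=get_image('top');s=get_image('side')
cv2.imwrite('pics/c.png',np.hstack([cv2.resize(t[170:300,200:370],(400,306)),cv2.resize(s[150:340,200:380],(400,422))[:306] if 0 else cv2.resize(s[170:330,200:380],(400,306))]))
cv2.imwrite('pics/d.png',cv2.resize(s[150:330,200:400],(660,594),interpolation=cv2.INTER_CUBIC))
E
```

```text
{'time_s': 0.1, 'joint_positions': array([-1.21799869e+00,  2.13326955e-01, -3.49882283e-02,  1.32349437e+00,
       -1.43320425e-06,  1.57078762e+00]), 'dq': array([ 9.92087102e-04, -1.68317870e-03,  2.01993907e-03, -2.01004700e-05,
       -3.99697653e-04,  1.38411435e-03]), 'joint_efforts': array([ 1.92349944e-04, -6.87252760e+01,  4.87805593e+01,  1.23115821e-02,
       -2.51844898e-05, -2.11242258e-05]), 'tcp_pos': array([ 0.17265677, -0.46891971,  0.23085887]), 'ee_rot': array([ 9.84481139e-01,  1.75489687e-01, -8.96066195e-05, -4.98626665e-04]), 'wrist_force': array([ 0.32819651,  0.24736721, -0.36245438]), 'wrist_torque': array([-0.04565377, -0.03915909,  0.02194643]), 'gripper_force': 0.0, 'opening': 0.08518968562725081}
```

View pics/d.png

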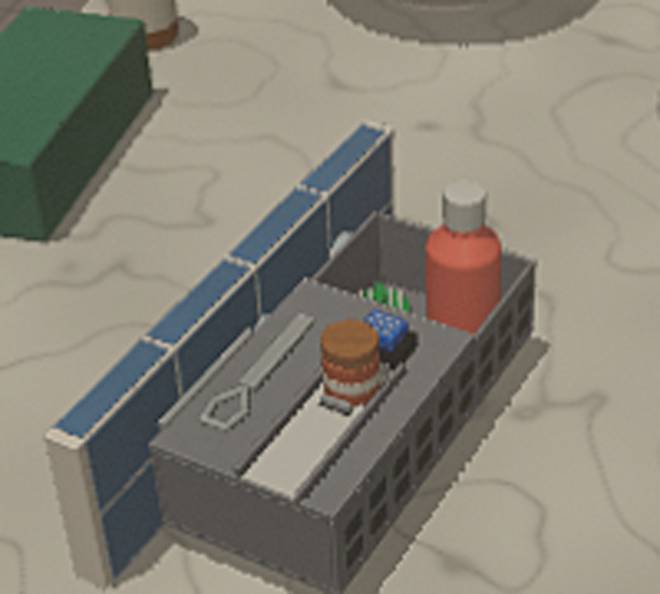

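The moves were refused because every row needs all the keys. The view is unchanged, so I'll resend the full rows.

Emit:
step_arm(
  plan=[
    {"tx": 0.02,"ty": 0.036,"tz": 0,"wx": 0,"wy": 0,"wz": -2,"grip": 0},
    {"tx": 0.04,"ty": 0.072,"tz": 0,"wx": 0,"wy": 0,"wz": -4,"grip": 0},
    {"tx": 0.06,"ty": 0.108,"tz": 0,"wx": 0,"wy": 0,"wz": -6,"grip": 0},
    {"tx": 0.08,"ty": 0.144,"tz": 0,"wx": 0,"wy": 0,"wz": -8,"grip": 0},
    {"tx": 0.1,"ty": 0.18,"tz": 0,"wx": 0,"wy": 0,"wz": -10,"grip": 0},
    {"tx": 0.12,"ty": 0.216,"tz": 0,"wx": 0,"wy": 0,"wz": -12,"grip": 0},
    {"tx": 0.14,"ty": 0.252,"tz": 0,"wx": 0,"wy": 0,"wz": -14,"grip": 0},
    {"tx": 0.16,"ty": 0.288,"tz": 0,"wx": 0,"wy": 0,"wz": -16,"grip": 0},
  ],
)

```text
time_s: 1.0
tcp_pos: [0.3332, -0.1796, 0.2314]
ee_rot: [0.999, 0.036, 0.0, 0.0]
wrist_force: [1.9, -0.7, 0.3]
opening: 0.0851
gripper_force: 0.0
```

Emit:
step_arm(
  plan=[
    {"tx": 0.02,"ty": 0.036,"tz": 0,"wx": 0,"wy": 0,"wz": -2,"grip": 0},
    {"tx": 0.04,"ty": 0.072,"tz": 0,"wx": 0,"wy": 0,"wz": -4,"grip": 0},
    {"tx": 0.06,"ty": 0.108,"tz": 0,"wx": 0,"wy": 0,"wz": -6,"grip": 0},
    {"tx": 0.08,"ty": 0.144,"tz": 0,"wx": 0,"wy": 0,"wz": -8,"grip": 0},
    {"tx": 0.1,"ty": 0.18,"tz": 0,"wx": 0,"wy": 0,"wz": -10,"grip": 0},
    {"tx": 0.12,"ty": 0.216,"tz": 0,"wx": 0,"wy": 0,"wz": -13,"grip": 0},
    {"tx": 0.14,"ty": 0.252,"tz": 0,"wx": 0,"wy": 0,"wz": -15.5,"grip": 0},
    {"tx": 0.162,"ty": 0.288,"tz": 0,"wx": 0,"wy": 0,"wz": -17.7,"grip": 0},
  ],
)

```text
time_s: 1.8
tcp_pos: [0.4553, -0.0554, 0.2312]
ee_rot: [0.997, -0.078, 0.001, -0.027]
wrist_force: [0.5, -0.2, -0.1]
opening: 0.0851
gripper_force: 0.0
```

Emit:
step_arm(
  plan=[
    {"tx": 0,"ty": 0,"tz": -0.02,"wx": 0,"wy": 0,"wz": 0,"grip": 0},
    {"tx": 0,"ty": 0,"tz": -0.04,"wx": 0,"wy": 0,"wz": 0,"grip": 0},
    {"tx": 0,"ty": 0,"tz": -0.06,"wx": 0,"wy": 0,"wz": 0,"grip": 0},
    {"tx": 0,"ty": 0,"tz": -0.08,"wx": 0,"wy": 0,"wz": 0,"grip": 0},
    {"tx": 0,"ty": 0,"tz": -0.09,"wx": 0,"wy": 0,"wz": 0,"grip": 0},
    {"tx": 0,"ty": 0,"tz": -0.09,"wx": 0,"wy": 0,"wz": 0,"grip": 0},
    {"tx": 0,"ty": 0,"tz": -0.09,"wx": 0,"wy": 0,"wz": 0,"grip": 0},
  ],
)

```text
time_s: 2.5
tcp_pos: [0.4553, -0.0546, 0.142]
ee_rot: [0.997, -0.077, 0.001, -0.027]
wrist_force: [-0.6, -0.4, 0.3]
opening: 0.0851
gripper_force: 0.0
```

```bash
python3 - <<'E'
from h import *
s=state();print(s['tcp_pos'],s['ee_rot'],s['wrist_force'])
t=get_image('top');s=get_image('side')
cv2.imwrite('pics/e.png',cv2.resize(s[150:330,200:400],(660,594),interpolation=cv2.INTER_CUBIC))
cv2.imwrite('pics/f.png',cv2.resize(t[170:300,200:370],(765,585),interpolation=cv2.INTER_CUBIC))
E
```

```text
[ 0.4553297  -0.05457111  0.14202949] [ 0.99665376 -0.07731196  0.00122318 -0.02650752] [-0.62137451 -0.35626904  0.2631154 ]
```

View pics/e.png

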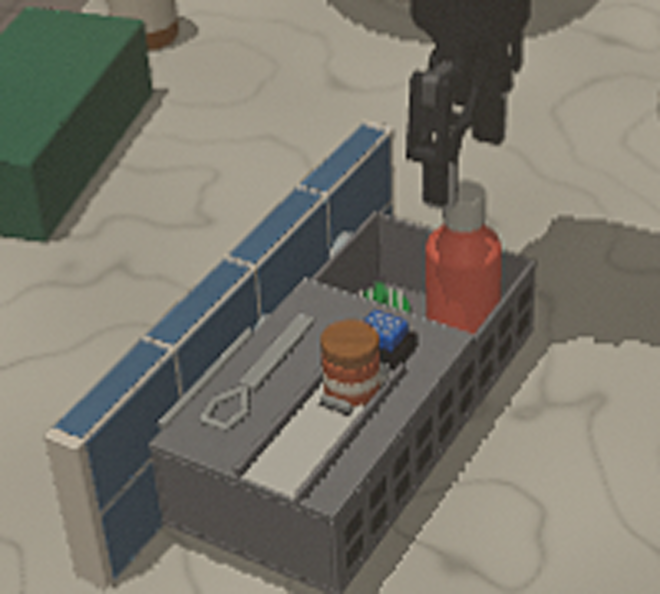

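The arm fell short of the target and sits tilted, with the fingers just above the bottle, which looks untouched. I'll raise it before moving on.

Emit:
step_arm(
  plan=[
    {"tx": 0,"ty": 0,"tz": 0.04,"wx": 0,"wy": 0,"wz": 0,"grip": 0},
    {"tx": 0,"ty": 0,"tz": 0.08,"wx": 0,"wy": 0,"wz": 0,"grip": 0},
    {"tx": 0,"ty": 0,"tz": 0.09,"wx": 0,"wy": 0,"wz": 0,"grip": 0},
  ],
)

```text
time_s: 2.9
tcp_pos: [0.4568, -0.0542, 0.2359]
ee_rot: [0.997, -0.077, 0.004, -0.026]
wrist_force: [0.7, 0.1, -1.4]
opening: 0.0858
gripper_force: 0.0
```

```bash
python3 - <<'E'
from h import *
from scipy.spatial.transform import Rotation as Ro
s=state();print(s['tcp_pos'],s['joint_positions'].round(3))
M=Ro.from_quat(s['ee_rot']).as_matrix();print(M.round(4))
T=np.array([[.9724,-.2334,0],[-.2334,-.9724,0],[0,0,-1]])
T[:,0]=[.9724,-.2334,0];T[:,1]=[-.2334,-.9724,0]
print(np.degrees(Ro.from_matrix(T@M.T).as_rotvec()))
E
```

```text
[ 0.45682905 -0.05415855  0.23588301] [-0.154  0.126 -0.129  1.312  0.053  3.141]
[[ 0.9882 -0.1524  0.012 ]
 [-0.1529 -0.9869  0.0519]
 [ 0.0039 -0.0531 -0.9986]]
[-2.94451477  0.81067148 -4.70877703]
```

Joint 6 hit its limit, so I'll turn the other way (+175°) to use the equivalent half-turn grasp.

Emit:
step_arm(
  plan=[
    {"tx": 0,"ty": 0,"tz": 0.005,"wx": 0,"wy": 0,"wz": 8,"grip": 0},
    {"tx": 0,"ty": 0,"tz": 0.005,"wx": 0,"wy": 0,"wz": 16,"grip": 0},
    {"tx": 0,"ty": 0,"tz": 0.005,"wx": 0,"wy": 0,"wz": 24,"grip": 0},
    {"tx": 0,"ty": 0,"tz": 0.005,"wx": 0,"wy": 0,"wz": 32,"grip": 0},
    {"tx": 0,"ty": 0,"tz": 0.005,"wx": 0,"wy": 0,"wz": 40,"grip": 0},
    {"tx": 0,"ty": 0,"tz": 0.005,"wx": 0,"wy": 0,"wz": 48,"grip": 0},
    {"tx": 0,"ty": 0,"tz": 0.005,"wx": 0,"wy": 0,"wz": 56,"grip": 0},
    {"tx": 0,"ty": 0,"tz": 0.005,"wx": 0,"wy": 0,"wz": 64,"grip": 0},
  ],
)

```text
time_s: 3.7
tcp_pos: [0.4554, -0.0539, 0.2366]
ee_rot: [0.885, 0.466, -0.013, -0.023]
wrist_force: [1.1, -0.4, -0.2]
opening: 0.0853
gripper_force: 0.0
```

Emit:
step_arm(
  plan=[
    {"tx": 0.005,"ty": 0.02,"tz": 0,"wx": 0,"wy": 0,"wz": 8,"grip": 0},
    {"tx": 0.01,"ty": 0.04,"tz": 0,"wx": 0,"wy": 0,"wz": 16,"grip": 0},
    {"tx": 0.015,"ty": 0.06,"tz": 0,"wx": 0,"wy": 0,"wz": 24,"grip": 0},
    {"tx": 0.02,"ty": 0.08,"tz": 0,"wx": 0,"wy": 0,"wz": 32,"grip": 0},
    {"tx": 0.025,"ty": 0.1,"tz": 0,"wx": 0,"wy": 0,"wz": 40,"grip": 0},
    {"tx": 0.03,"ty": 0.12,"tz": 0,"wx": 0,"wy": 0,"wz": 48,"grip": 0},
    {"tx": 0.034,"ty": 0.14,"tz": 0,"wx": 0,"wy": 0,"wz": 56,"grip": 0},
    {"tx": 0.038,"ty": 0.16,"tz": 0,"wx": 0,"wy": 0,"wz": 64,"grip": 0},
  ],
)

```text
time_s: 4.5
tcp_pos: [0.4935, 0.107, 0.2366]
ee_rot: [0.503, 0.864, -0.023, -0.012]
wrist_force: [0.1, 0.3, 0.6]
opening: 0.0852
gripper_force: 0.0
```

```bash
cat >> h.py <<'E'
from scipy.spatial.transform import Rotation as Ro
def err():
    s=state();print(s['time_s'],s['tcp_pos'].round(4),s['joint_positions'].round(3),s['wrist_force'].round(2))
    M=Ro.from_quat(s['ee_rot']).as_matrix()
    u=np.array([.2334,.9724,0]);T=np.c_[np.cross(u,[0,0,-1]),u,[0,0,-1]]
    print(M.round(3).tolist(),'tilt fix',np.degrees(Ro.align_vectors([[0,0,-1]],[M[:,2]])[0].as_rotvec()).round(2),'rv',np.degrees(Ro.from_matrix(T@M.T).as_rotvec()).round(2))
    print('to go',(np.array([.495,.108,.16])-s['tcp_pos']).round(4))
E
python3 -c "
from h import *
err()"
```

```text
4.5 [0.4935 0.107  0.2366] [ 0.224  0.27   0.051  1.402 -0.017  1.28 ] [0.06 0.34 0.55]
[[-0.493, 0.869, -0.045], [0.87, 0.492, -0.028], [-0.002, -0.053, -0.999]] tilt fix [ 1.6  -2.55  0.  ] rv [ 2.56 -1.75 46.95]
to go [ 0.0015  0.001  -0.0766]
```

Emit:
step_arm(
  plan=[
    {"tx": 0.001,"ty": 0,"tz": 0,"wx": 0.43,"wy": -0.29,"wz": 7.83,"grip": 0},
    {"tx": 0.001,"ty": 0.001,"tz": 0,"wx": 0.86,"wy": -0.58,"wz": 15.65,"grip": 0},
    {"tx": 0.0015,"ty": 0.001,"tz": 0,"wx": 1.28,"wy": -0.88,"wz": 23.5,"grip": 0},
    {"tx": 0.0015,"ty": 0.001,"tz": 0,"wx": 1.7,"wy": -1.17,"wz": 31.3,"grip": 0},
    {"tx": 0.0015,"ty": 0.001,"tz": 0,"wx": 2.13,"wy": -1.46,"wz": 39.1,"grip": 0},
    {"tx": 0.0015,"ty": 0.001,"tz": -0.02,"wx": 2.56,"wy": -1.75,"wz": 46.95,"grip": 0},
    {"tx": 0.0015,"ty": 0.001,"tz": -0.05,"wx": 2.56,"wy": -1.75,"wz": 46.95,"grip": 0},
    {"tx": 0.0015,"ty": 0.001,"tz": -0.07,"wx": 2.56,"wy": -1.75,"wz": 46.95,"grip": 0},
  ],
)

```text
time_s: 5.3
tcp_pos: [0.4944, 0.107, 0.1651]
ee_rot: [0.12, 0.993, -0.0, -0.0]
wrist_force: [0.9, 0.2, -0.3]
opening: 0.0853
gripper_force: 0.0
```

Emit:
step_arm(
  plan=[
    {"tx": 0,"ty": 0,"tz": -0.02,"wx": 0,"wy": 0,"wz": 0,"grip": 0},
    {"tx": 0,"ty": 0,"tz": -0.04,"wx": 0,"wy": 0,"wz": 0,"grip": 0},
    {"tx": 0,"ty": 0,"tz": -0.04,"wx": 0,"wy": 0,"wz": 0,"grip": 0},
  ],
)

```text
time_s: 5.6
tcp_pos: [0.4934, 0.1068, 0.1245]
ee_rot: [0.12, 0.993, -0.001, -0.002]
wrist_force: [-0.4, -0.6, 0.3]
opening: 0.0854
gripper_force: 0.0
```

```bash
python3 - <<'E'
from h import *
err()
t=get_image('top');s=get_image('side')
cv2.imwrite('pics/g.png',cv2.resize(s[170:330,210:388],(667,600),interpolation=cv2.INTER_CUBIC))
E
```

```text
5.6 [0.4934 0.1068 0.1245] [ 0.213  0.272 -0.232  1.071 -0.     0.455] [-0.35 -0.63  0.32]
[[-0.971, 0.239, -0.004], [0.239, 0.971, -0.001], [0.003, -0.002, -1.0]] tilt fix [ 0.06 -0.22  0.  ] rv [ 0.06 -0.22  0.34]
to go [0.0016 0.0012 0.0355]
```

View pics/g.png

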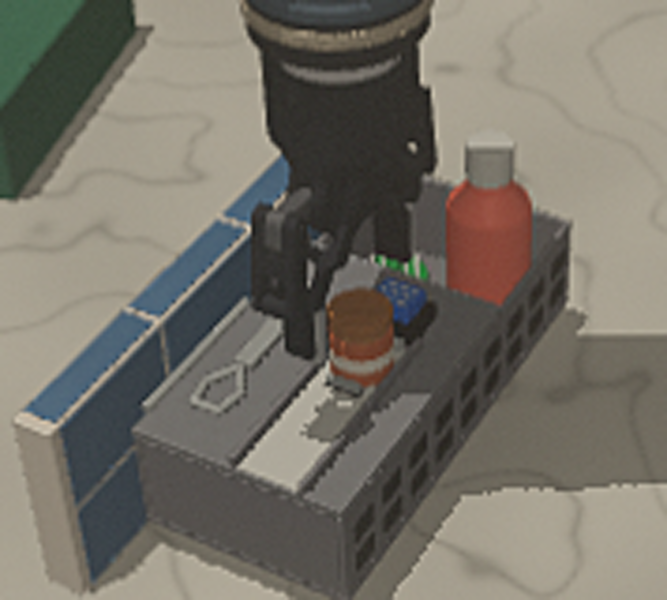

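The lane finger tip is at crop (300,352) and the clip finger tip at about (392,262), hovering behind and above the clip at (402,298). I'll check both against the expected positions.

```bash
python3 - <<'E'
from h import *
f=600/160
sb=lambda x,y:(210+(x+.5)/f-.5,170+(y+.5)/f-.5)
def proj(X):
    c=camera_params('side');K=np.array([[c['fx'],0,c['cx']],[0,c['fy'],c['cy']],[0,0,1]])
    p=cv2.projectPoints(np.float64([X]),cv2.Rodrigues(c['R'])[0],c['t'],K,np.array([c['k1'],0,0,0.]))[0][0,0]
    return ((p-[210,170]+.5)*f-.5).round(1)
t=np.array([.4934,.1068,0]);u=np.array([.2334,.9724,0]);v=np.array([.9724,-.2334,0])
for z in(.1245,.1375):
  for a in(-50,50,57,-43):
    for b in (-11,11): print(z,a,b,proj(t+u*a/1e3+v*b/1e3+[0,0,z]))
c=np.array([.4832,.0595,.113]);print('clip',proj(c),[proj(c+u*a+v*b) for a in(-.011,.011) for b in(-.013,.013)])
print('lane end',proj([.5165,.1945,.091]))
E
```

```text
0.1245 -50 -11 [422.9 277.8]
0.1245 -50 11 [388.1 266.5]
0.1245 50 -11 [332.4 388.3]
0.1245 50 11 [295.7 375.1]
0.1245 57 -11 [325.5 396.7]
0.1245 57 11 [288.8 383.3]
0.1245 -43 -11 [417. 285.]
0.1245 -43 11 [382.  273.6]
0.1375 -50 -11 [422.6 259.5]
0.1375 -50 11 [387.5 248.3]
0.1375 50 -11 [331.2 369.7]
0.1375 50 11 [294.2 356.5]
0.1375 57 -11 [324.2 378. ]
0.1375 57 11 [287.2 364.7]
0.1375 -43 -11 [416.6 266.7]
0.1375 -43 11 [381.4 255.4]
clip [402.7 289.1] [array([432.4, 284.5]), array([391.7, 271.3]), array([414. , 307.3]), array([372.9, 293.6])]
lane end [274.  476.3]
```

```bash
python3 - <<'E'
from h import *
s=get_image('side')
c=s[222:282,270:335].astype(float)
c=np.clip((c/255)**.5*255,0,255).astype(np.uint8)
cv2.imwrite('pics/i.png',cv2.resize(c,None,fx=9.2,fy=9.2,interpolation=cv2.INTER_CUBIC))
E
```

```text
(no output)
```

View pics/i.png

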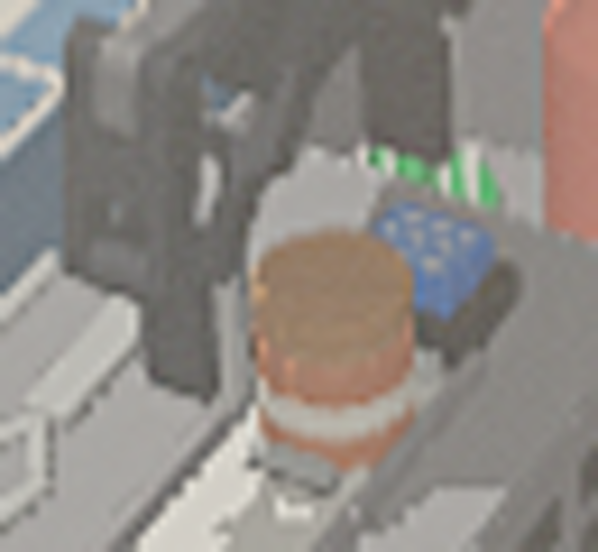

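Finger B's bottom edge runs (145,380)–(215,403) and finger A's runs (368,140)–(450,162). The clip's far edge runs (403,203)–(495,238).

```bash
python3 - <<'E'
from h import *
t=np.array([.4934,.1068]);u=np.array([.2334,.9724]);v=np.array([.9724,-.2334])
def L(x,y,z):
    p=plane('side',(270+(x+.5)/9.2-.5,222+(y+.5)/9.2-.5),z)[:2]-t
    return (1000*np.array([p@u,p@v])).round(1)
for z in(.1245,.131,.1375,.144):print(z,'B',L(145,380,z),L(215,403,z),'A',L(368,140,z),L(450,162,z))
print('clip far edge',L(403,203,.113),L(495,238,.113),'lat model',1000*(np.array([.4832,.0595])-t)@u)
E
```

```text
0.1245 B [35.9 26.9] [35.3  9.6] A [-58.1  24.1] [-59.5   3.4]
0.131 B [41.9 22.7] [41.4  5.7] A [-51.1  19.9] [-52.5  -0.5]
0.1375 B [47.9 18.6] [47.4  1.7] A [-44.1  15.8] [-45.5  -4.4]
0.144 B [53.9 14.4] [53.4 -2.3] A [-37.1  11.7] [-38.5  -8.3]
clip far edge [-53.9  12.9] [-52.3 -11.8] lat model -48.37520000000001
```

Everything lines up within tolerance. I'll shift the hand about 4 mm along the lane and descend to just above the clip, then press.

Emit:
step_arm(
  plan=[
    {"tx": -0.001,"ty": 0.0045,"tz": -0.006,"wx": 0,"wy": 0,"wz": 0,"grip": 0},
    {"tx": -0.001,"ty": 0.0045,"tz": -0.014,"wx": 0,"wy": 0,"wz": 0,"grip": 0},
    {"tx": -0.001,"ty": 0.0045,"tz": -0.02,"wx": 0,"wy": 0,"wz": 0,"grip": 0},
    {"tx": -0.001,"ty": 0.0045,"tz": -0.02,"wx": 0,"wy": 0,"wz": 0,"grip": 0},
  ],
)

```text
time_s: 6.15
tcp_pos: [0.493, 0.1115, 0.1054]
ee_rot: [0.12, 0.993, -0.001, -0.001]
wrist_force: [0.4, -0.4, -0.4]
opening: 0.0856
gripper_force: 0.0
```

Emit:
step_arm(
  plan=[
    {"tx": 0,"ty": 0,"tz": -0.003,"wx": 0,"wy": 0,"wz": 0,"grip": 0},
    {"tx": 0,"ty": 0,"tz": -0.006,"wx": 0,"wy": 0,"wz": 0,"grip": 0},
    {"tx": 0,"ty": 0,"tz": -0.006,"wx": 0,"wy": 0,"wz": 0,"grip": 0},
    {"tx": 0,"ty": 0,"tz": -0.006,"wx": 0,"wy": 0,"wz": 0,"grip": 0},
  ],
)

```text
time_s: 6.55
tcp_pos: [0.4937, 0.1116, 0.1004]
ee_rot: [0.12, 0.993, -0.0, -0.0]
wrist_force: [0.0, 0.4, 0.4]
opening: 0.0855
gripper_force: 0.0
```

Emit:
step_arm(
  plan=[
    {"tx": 0,"ty": 0,"tz": -0.002,"wx": 0,"wy": 0,"wz": 0,"grip": 0},
    {"tx": 0,"ty": 0,"tz": -0.004,"wx": 0,"wy": 0,"wz": 0,"grip": 0},
    {"tx": 0,"ty": 0,"tz": -0.004,"wx": 0,"wy": 0,"wz": 0,"grip": 0},
  ],
)

```text
time_s: 6.85
tcp_pos: [0.4939, 0.1116, 0.0963]
ee_rot: [0.12, 0.993, -0.0, -0.0]
wrist_force: [-0.5, -0.7, 4.0]
opening: 0.0857
gripper_force: 1.4
```

Emit:
step_arm(
  plan=[
    {"tx": 0,"ty": 0,"tz": -0.003,"wx": 0,"wy": 0,"wz": 0,"grip": 0},
    {"tx": 0,"ty": 0,"tz": -0.006,"wx": 0,"wy": 0,"wz": 0,"grip": 0},
    {"tx": 0,"ty": 0,"tz": -0.006,"wx": 0,"wy": 0,"wz": 0,"grip": 0},
    {"tx": 0,"ty": 0,"tz": -0.006,"wx": 0,"wy": 0,"wz": 0,"grip": 0},
    {"tx": 0,"ty": 0,"tz": -0.006,"wx": 0,"wy": 0,"wz": 0,"grip": 0},
    {"tx": 0,"ty": 0,"tz": -0.006,"wx": 0,"wy": 0,"wz": 0,"grip": 0},
  ],
)

```text
time_s: 7.45
tcp_pos: [0.4939, 0.1117, 0.0907]
ee_rot: [0.12, 0.993, -0.0, 0.0]
wrist_force: [-2.3, 0.2, 9.8]
opening: 0.0853
gripper_force: 6.4
```

```bash
python3 - <<'E'
from h import *
err()
s=get_image('side');print(state()['gripper_force'],state()['wrist_torque'])
c=s[215:290,265:340].astype(float);c=np.clip((c/255)**.5*255,0,255).astype(np.uint8)
cv2.imwrite('pics/j.png',cv2.resize(c,None,fx=8,fy=8,interpolation=cv2.INTER_CUBIC))
E
```

```text
7.45 [0.4939 0.1117 0.0907] [ 0.223  0.297 -0.289  0.985 -0.     0.464] [-2.28  0.25  9.84]
[[-0.971, 0.239, 0.0], [0.239, 0.971, -0.0], [-0.0, -0.0, -1.0]] tilt fix [0.02 0.   0.  ] rv [0.02 0.   0.33]
to go [ 0.0011 -0.0037  0.0693]
6.359099820256233 [-0.45346746  0.43682305 -0.05220814]
```

View pics/j.png

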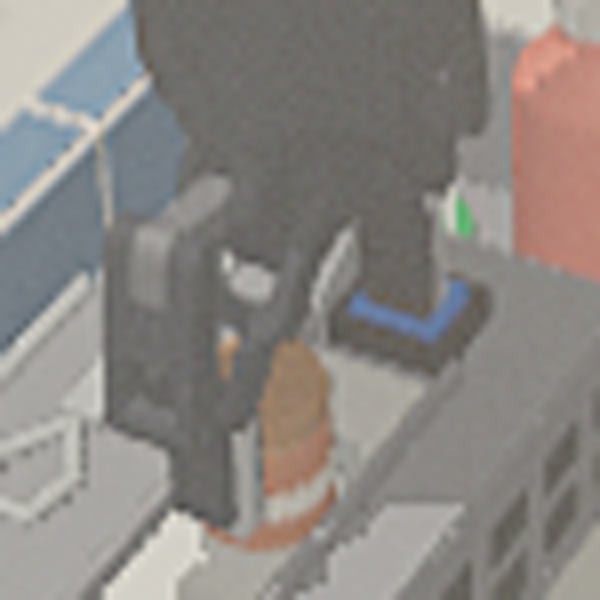

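The jar now stands upright against the lane finger (crop about (290,450)), and the other finger holds the clip flush, around (400,310). I'll hold for 0.8 s and then hand in.

Emit:
step_arm(
  plan=[
    {"tx": 0,"ty": 0,"tz": 0,"wx": 0,"wy": 0,"wz": 0,"grip": 0},
    {"tx": 0,"ty": 0,"tz": 0,"wx": 0,"wy": 0,"wz": 0,"grip": 0},
    {"tx": 0,"ty": 0,"tz": 0,"wx": 0,"wy": 0,"wz": 0,"grip": 0},
    {"tx": 0,"ty": 0,"tz": 0,"wx": 0,"wy": 0,"wz": 0,"grip": 0},
    {"tx": 0,"ty": 0,"tz": 0,"wx": 0,"wy": 0,"wz": 0,"grip": 0},
    {"tx": 0,"ty": 0,"tz": 0,"wx": 0,"wy": 0,"wz": 0,"grip": 0},
    {"tx": 0,"ty": 0,"tz": 0,"wx": 0,"wy": 0,"wz": 0,"grip": 0},
    {"tx": 0,"ty": 0,"tz": 0,"wx": 0,"wy": 0,"wz": 0,"grip": 0},
  ],
)

```text
time_s: 8.3
tcp_pos: [0.4939, 0.1117, 0.0907]
ee_rot: [0.12, 0.993, -0.0, 0.0]
wrist_force: [-1.3, 0.4, 10.8]
opening: 0.0854
gripper_force: 6.4
```

```bash
python3 -c "
from station import *
s=state();print(s['tcp_pos'],s['wrist_force'],s['gripper_force'])
print(hand_in())"
```

```text
[0.49394694 0.11167657 0.09068595] [-1.25828082  0.37578289 10.82020274] 6.359977478859946
the job is handed in; nothing more can be done
None
```

The job is handed in at about 8.3 s: one finger holds the clip down with about 10 N and the other stops the upright jar in its lane, but the hand-in returned no verdict and the jar's contact force wasn't measured separately.

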